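Clamp a gel cassette against the seal of an electrophoresis cell

TASK

Take the gel cassette out of the drip tray, stand it upright on the narrow ledge inside the electrophoresis cell, flat side towards the rubber seal and behind the ledge's lip, and let go of it. Then take the tension wedge from its pocket in the tray and slide it, pointed end down, into the gap in front of the cassette on the side where the gap is wide enough (the sloped seat), not by the electrode post, until its shoulder lands on the cell's front wall and the cassette sits flush against the seal. Finish holding the wedge: still gripping it and pushing it firmly down, because the leak test is run while you hold; leave the other things on the bench where they are.

Things in the scene. Friction and masses are not known exactly. Their poses are not given: they have to be found in the camera images.
- cell: fixed open-topped electrophoresis cell, clear front and cheeks, white rim 75 mm high, on a grey foot plate 110x152x8 mm. Origin on the bench, x from front wall (robot side) to back, z up. In its frame (mm): front wall x -28 to -22; bays for wedge and post x -22 to -3.5; cassette channel x -3.5 to 11.5; seal face x 11.5; inner chamber to x 54; insides of the cheeks y +-57; all walls end at z 75
- ledge (a point): middle of the narrow ledge in the cell on which the cassette stands, at x +4, y 0, z 18 mm in the cell (57 mm below the rim), axes as the cell. The channel there is 15 mm wide in x (seal face at +7.5 mm, a lip 4 mm high at -7.5 mm; lead-in slopes above the seal and on the post) and 114 mm long in y
- seal (a joint): how far the black rubber seal frame is pressed back towards +x of the cell, in m: 0 free, at most 0.005; sprung at 1300 N/m. About 0.0025 when the wedge is fully home
- gap_mouth (a point): mouth of the wide bay with the grey sloped seat, at rim height, axes as the cell; at x -4, y +26 or -26 mm in the cell. With the cassette on the seal the gap runs in x from -14 mm (bevelled seat) to +6.5 mm (cassette), 42 mm in y; 13 mm down the seat is at -7 mm and closes in by 10 degrees. Wedge home: wedge_grip at x -14, y 0, z +47 mm from here; let the toe in 6 to 8 mm nearer the seat, then follow its slope
- post_top (a point): top edge, towards the cassette, of the black electrode post with a brass socket that fills the other bay of the cell: only about 7 mm of gap is left below its bevel, too narrow for the wedge. At x -9.5, y -26 or +26, z 74 mm in the cell; the socket rises 10 mm higher
- cassette_centre (a point): centre of the gel cassette: glass sandwich 9 mm thick (x), 100 mm wide (y), 90 mm high (z), 120 g, white comb along its upper edge; either face may meet the seal. It stands in the tray's slot, foot 14 mm and slot walls 42 mm above the bench, 2 mm of play each way. Grip it across its thickness at the upper edge; in the cell it stands 33 mm above the rim
- wedge_grip (a point): grip point on the upright tab of the grey tension wedge. The tab is 12 mm thick (x), 24 mm wide (y), from 40 mm below this point to 17 mm above. Toe 95 mm below; underside of the shoulder 47 mm below (flange x -13 to +23, y +-20, 7 mm thick). Grip it across y: in the cell the cassette is close on its +x side
- tray: fixed white drip tray, 136x132x13 mm, origin on the bench. In its frame the cassette slot lies at x +40 mm (along y) and the wedge pocket at x -35 mm (rim 62 mm above the bench). Close behind it stands the tall fixed analyser: front face at world x 0.615, y -0.52 to +0.03, 0.68 m high; swing round in front of it
- cassette: the gel cassette itself (origin in the middle of its foot, 45 mm below cassette_centre)
- wedge: the tension wedge itself, 60 g, origin at the toe, 14 mm to +x of and 95 mm below wedge_grip. Below the shoulder it is 48 mm long, 30 mm wide (y); flat +x face (for the cassette) 23 mm to +x of wedge_grip, -x face sloped; 18 mm thick under the shoulder, 9 mm at the rounded toe. It hangs by its shoulder in the tray's pocket. In the cell it squeezes over the last 14 mm or so, the push rising to some 5 to 10 N
- electrode_post: the electrode post itself (origin on the cell's floor, 8 mm above the bench)
- timer: white lab timer, 62x66x19 mm; a bystander, origin at the centre of its underside
- petri_dish: closed petri dish, 92 mm across, 16 mm high; a bystander, origin at the centre of its underside
- vial_2: small glass vial with a screw cap, 22 mm across, 46 mm high; a bystander, origin at the centre of its underside
- vial_1: another such vial, 22 mm across, 46 mm high; a bystander, origin at the centre of its underside
- tape_roll: roll of label tape lying flat, 98 mm across, 19 mm high; a bystander, origin at the centre of its underside
- marker_blue: marker pen lying flat, 124x10x10 mm; a bystander, origin at the centre of its underside
- wash_bottle_1: small white reagent bottle, 42 mm across, 92 mm high; a bystander, origin at the centre of its underside
- sample_rack_1: white five-place tube rack, 26x108x55 mm; a bystander, origin at the centre of its underside
- mouse_3: black computer mouse, 114x59x38 mm; a bystander, origin at the centre of its underside

How it is judged (in metres and radians):
On the way, in this order (a step that is already met when the one before it is completed fails the run):
1. the cassette stands upright on the ledge in the cell, let go (z of cassette_centre in the frame of ledge between 0.04 and 0.0485 m and y of cassette_centre in the frame of ledge between -0.01 and 0.01 m and x of cassette_centre in the frame of ledge between -0.004 and 0.009 m and angle between cassette's own z axis and vertical below 0.25 rad and contact force between the fingers and cassette below 0.1 N), for 0.2 s.
2. the wedge is at least half way down in the wide gap (z of wedge_grip in the frame of gap_mouth below 0.07 m and y of wedge_grip in the frame of gap_mouth between -0.014 and 0.014 m and x of wedge_grip in the frame of gap_mouth between -0.022 and -0.006 m), for 0.1 s.
At the end, for the whole second after the job is handed in: Cassette on the ledge, within 2.5 degrees of the seal, seal pressed in over 1 mm; wedge upright (5 degrees) in the wide bay, shoulder within 2.5 mm of the front rim and pushing on it with over 3 N; fingers on the wedge, robot off the cassette (z of cassette_centre in the frame of ledge between 0.04 and 0.0485 m and y of cassette_centre in the frame of ledge between -0.01 and 0.01 m and x of cassette_centre in the frame of ledge between -0.004 and 0.009 m and angle between the x axis of cassette and the x axis of cell, either way round below 0.045 rad and value of joint seal above 0.001 m and z of wedge_grip in the frame of gap_mouth between 0.044 and 0.0495 m and y of wedge_grip in the frame of gap_mouth between -0.014 and 0.014 m and x of wedge_grip in the frame of gap_mouth between -0.02 and -0.008 m and angle between wedge's own z axis and vertical below 0.09 rad and contact force between wedge and cell above 3 N and contact force between the fingers and wedge above 3 N and contact force between the arm and cassette below 0.5 N and linear speed of wedge below 0.02 m/s); the arm keeps its last pose, push and grip.
It fails at once if a bystander is pushed more than 30 mm (distance of any of timer, petri_dish, vial_2, vial_1, tape_roll, marker_blue, wash_bottle_1, sample_rack_1, mouse_3 from where it was at the start of the episode above 0.03 m).
It fails at once if the wedge is forced onto the electrode post (more than 12 N) (contact force between wedge and electrode_post above 12 N).
It fails at once if the cassette is tipped over (angle between cassette's own z axis and vertical above 0.6 rad).
It also fails if it takes over 64 s, if anything falls off the work surface, if the arm or the gripper's body presses on something with over 40 N, if the wrist force passes 120 N, or if a joint passes its speed limit or range.

ROBOT

A 6-joint arm with a two-finger parallel gripper is mounted at the origin on a cart in front of the work surface, level with it; the furniture and walls round the work are solid. World frame = base frame: x ahead of the robot, y to its left, z up, the work surface at z = 0. Lengths are in m, angles in degrees, forces in N, time in s.
With the tool pointing down it reaches from about 0.35 to 0.875 m from the base axis. Payload 4.2 kg.
Tool frame: the origin (TCP) lies where the fingers leave the gripper's body, on its centre line; the fingertips stand 70 mm ahead of it and the grasp point (between the pads) lies 51 mm ahead of it; z points along the fingers, y is the direction in which the jaws open and shut (so a half turn about z gives the same grasp; the last joint's range is limited). The gripper opens to 87 mm and grips with 3 to 60 N. Pads are 19 mm wide; open, the fingers measure 117 mm over their backs; the gripper's body (75 mm by 190 mm) begins 51 mm behind the grasp point.
Start: joints at [79.446, 22.042, 0.453, 0, -68.411, -14.817], TCP at [0.268, 0.565, 0.292] pointing down, gripper open.
Joint ranges: [-179.83, 179.83], [-69.29, 118.12], [-61.27, 80.66], [-181.25, 117.63], [-171.15, -9.14], [-177.46, 177.46]. Speed limits (degrees/s): [159.86, 159.86, 180, 180, 180, 180].

INTERFACE

Orientations are given as a 3x3 rotation matrix whose columns are the frame's x, y, z axes.
In Python, from station import sense, capture, camera_model, finish_job gives the robot as it stands.
- The arm moves only by the shell command python3 -m inch 'ROWS'. ROWS is JSON, a list of rows, each an object with "hand": the closure, from 0 (fully open) to 1 (shut); "slide": the shift along the world's x, y, z in cm, a list of three; "yaw": the turn about the world's z in rad. A call has 1 to 10 rows; each row is the pose to reach, as a shift and turn from the pose commanded when the call began; what a row does not reach only later rows make up. A row lasts 1/8 s, in which the tool goes at most 62.5 mm and 10.7 degrees, less where a joint would pass 70% of its speed; a pose out of reach is approached as far as the arm can. A call with a gripper value outside its range is refused whole. The fingers move at their own pace and stop on an object; the grip force is fixed at half the most. Time passes only in rows, so rows that repeat a pose let the fingers close. It gives the time, the measured TCP pose, the force and the opening at its end, in the units of the state.
- sense(): the state, without advancing time (a new reading comes with each control period).
- capture(name): name is "side" or "top" or "wrist"; returns the picture (420x560x3 uint8, blue, green, red); there is no depth.
- camera_model(name): a dict with "mtx" (3x3 intrinsics, pixels), "xyz" and "orientation" of the camera in the world; the wrist camera has in their place "tool_from_camera" (4x4, takes a point from camera to tool coordinates, whose origin is the TCP and whose axes are the flange's). Camera axes: x right, y up, looking along -z (the intrinsics and any distortion apply to the point x, -y, -z); pixel columns grow to the right and rows downward; lengths in m; the calibration is good to about 2 mm. A picture is of the moment at which its call begins: read the wrist's pose just before it. camera_model takes no time and is no camera call.
- finish_job(): hands the job in, once; it reports no verdict.
The state is a dict: "time_s": time; "joints": joint angles; "joint_velocities": joint speeds; "effort": joint torques, N m; "tcp_pos": TCP position; "ee_rot": TCP orientation; "wrist_force": force on the tool from outside, world axes, zero at the start; "moment": the same for the moment, N m; "gripper_width": opening from 0.0 (shut) to 1.0 (fully open).
Only numpy, scipy, OpenCV 4.12 (cv2) and the standard library are available. Lean on these libraries where they do the work, as an engineer would, in place of code of your own. Each camera call takes 0.05 s, during which the arm holds its last target. There are 200 camera calls.

## Working session

There is one attempt and no reset: what is moved stays moved. The work goes in short steps, Python scripts to look and compute and a shell command to move; the robot and the scene stay as the last step left them, time stands still between calls to the robot, and variables do not carry over. Pictures are saved under pics/ and viewed, about 8 in all and at most 12, crops included, and the job is handed in when it is done.

```bash
mkdir -p pics; ls; python3 - <<'E'
from station import *
import cv2,numpy as np
np.set_printoptions(precision=4,suppress=True)
s=sense();print(s)
for n in ("side","top","wrist"):
    cv2.imwrite(f"pics/{n}0.png",capture(n)); print(n,camera_model(n))
E
```

```text
pics
{'time_s': 0.0, 'joints': array([ 79.4444,  22.0897,   0.3796,  -0.0301, -68.4098, -14.8167]), 'joint_velocities': array([-0.0568, -0.0382, -0.0444,  0.0982, -0.0127,  0.088 ]), 'effort': array([ -0.0002, -39.0659,  18.7405,   4.2198,   0.0111,  -0.0002]), 'tcp_pos': array([0.2676, 0.5643, 0.2912]), 'ee_rot': array([[ 0.9035, -0.4287, -0.0009],
       [-0.4287, -0.9035, -0.002 ],
       [ 0.0001,  0.0021, -1.    ]]), 'wrist_force': array([ 0.3008, -0.4133, -0.2712]), 'moment': array([ 0.0431, -0.0131, -0.0246]), 'gripper_width': 0.998426099269613}
side {'mtx': array([[542.5331,   0.    , 284.6868],
       [  0.    , 542.5331, 218.4356],
       [  0.    ,   0.    ,   1.    ]]), 'xyz': array([ 0.5335, -0.9787,  1.3733]), 'orientation': array([[ 0.9999, -0.014 ,  0.0095],
       [ 0.0169,  0.8225, -0.5685],
       [ 0.0002,  0.5686,  0.8226]])}
top {'mtx': array([[458.2641,   0.    , 274.2666],
       [  0.    , 458.2641, 210.3439],
       [  0.    ,   0.    ,   1.    ]]), 'xyz': array([ 0.2659, -0.1025,  1.6108]), 'orientation': array([[ 0.0122,  0.9886, -0.1502],
       [-0.9999,  0.0117, -0.0043],
       [-0.0025,  0.1502,  0.9886]])}
wrist {'mtx': array([[308.0082,   0.    , 280.418 ],
       [  0.    , 308.0082, 209.4207],
       [  0.    ,   0.    ,   1.    ]]), 'tool_from_camera': array([[-0.    ,  0.9695,  0.2449,  0.0663],
       [ 1.    , -0.0001,  0.0004, -0.0012],
       [ 0.0004,  0.2449, -0.9695, -0.0926],
       [ 0.    ,  0.    ,  0.    ,  1.    ]])}
```

View pics/top0.png

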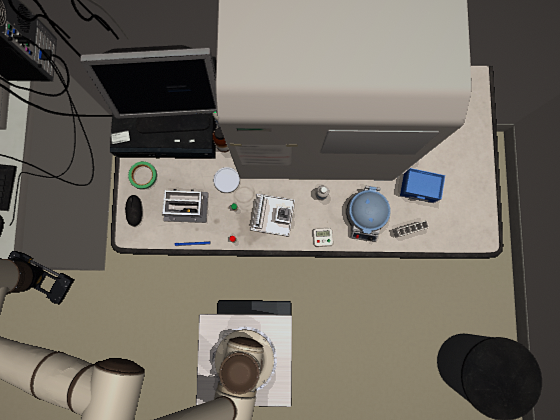

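View pics/side0.png

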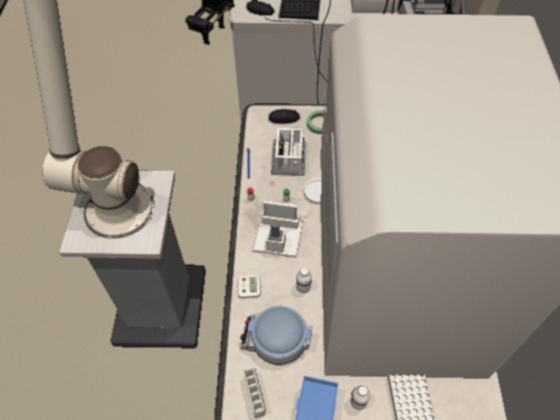

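The top view shows the cell at about (185,205) and the tray with wedge and cassette at about (273,214). I'll zoom in on both views.

```bash
cat > h.py <<'E'
from station import *
import cv2,numpy as np
np.set_printoptions(precision=4,suppress=True)
def cam(n,s=None):
    m=camera_model(n)
    if n!="wrist": return m["mtx"],np.array(m["xyz"]),np.array(m["orientation"])
    T=np.array(m["tool_from_camera"]); R=np.array(s["ee_rot"]); return m["mtx"],R@T[:3,3]+s["tcp_pos"],R@T[:3,:3]
def plane(c,uv,z):
    K,p,R=c; d=np.linalg.solve(K,[uv[0],uv[1],1.])*[1,-1,-1]; d=R@d
    return p+d*(z-p[2])/d[2]
def proj(c,P):
    K,p,R=c; q=R.T@(np.array(P)-p); q=K@(q*[1,-1,-1]); return q[:2]/q[2]
E
python3 - <<'E'
from h import *
a=cv2.imread("pics/top0.png")[160:250,150:300]; b=cv2.imread("pics/side0.png")[120:260,230:330]
cv2.imwrite("pics/z0.png",np.hstack([cv2.resize(a,None,fx=3.5,fy=3.5,interpolation=2)[:315], cv2.resize(b,(225,315),interpolation=2)]))
c=cam("top")
for n,uv,z in [("cell",(185,205),.075),("tray",(273,214),.013),("wedge",(284,214),.12),("cas",(260,213),.104)]: print(n,plane(c,uv,z))
E
```

```text
cell [0.514  0.2077 0.075 ]
tray [ 0.4956 -0.0912  0.013 ]
wedge [ 0.4806 -0.1281  0.12  ]
cas [ 0.4854 -0.0486  0.104 ]
```

View pics/z0.png

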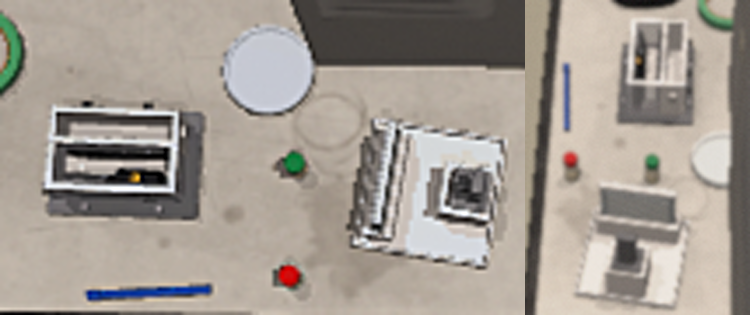

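The cell's front faces the robot. Its brass post is on the image right (−y), so the wide bay is at y=+26. In the tray, the cassette is on the +y side and the wedge on the −y side. Next I'll take a close look from above the cell, then one above the tray.

```bash
python3 -m inch '[{"hand":0,"slide":[3,-5,0],"yaw":0.15},{"hand":0,"slide":[6,-11,0],"yaw":0.3},{"hand":0,"slide":[9,-17,0],"yaw":0.443},{"hand":0,"slide":[12,-23,0],"yaw":0.443},{"hand":0,"slide":[15,-29,0],"yaw":0.443},{"hand":0,"slide":[18.2,-35.4,0],"yaw":0.443},{"hand":0,"slide":[18.2,-35.4,0],"yaw":0.443},{"hand":0,"slide":[18.2,-35.4,0],"yaw":0.443}]'
python3 - <<'E'
from h import *
import pickle
s=sense();im=capture("wrist");cv2.imwrite("pics/w1.png",im);pickle.dump(s,open("w1.pkl","wb"))
print(s["tcp_pos"],s["ee_rot"],s["joints"],s["time_s"])
E
```

```text
time_s: 1.15
tcp_pos: [0.4501, 0.209, 0.2921]
ee_rot: [[1.0, -0.003, -0.0], [-0.003, -1.0, -0.0], [-0.0, 0.0, -1.0]]
wrist_force: [-0.4, -0.4, -1.0]
gripper_width: 0.998
[0.4501 0.209  0.2921] [[ 1.     -0.0033 -0.0004]
 [-0.0033 -1.     -0.0002]
 [-0.0004  0.0002 -1.    ]] [ 43.6883   9.4664 -17.1458  -0.0084 -63.4149  46.127 ] 1.15
```

View pics/w1.png

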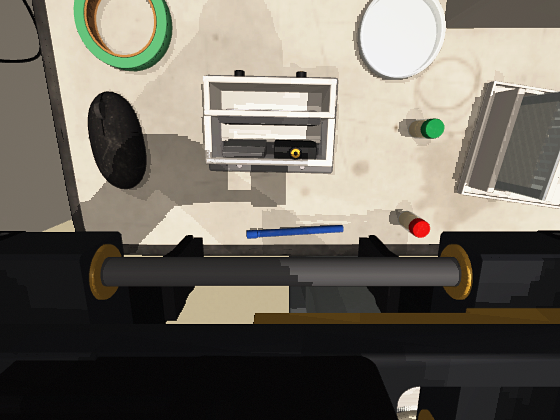

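The wrist view shows the cell rim with outer corners near (203,75) and (337,172), and the post with its brass socket at (295,153), on the right (−y). I'll fit the rim numerically.

```bash
python3 - <<'E'
from h import *
import pickle
s=pickle.load(open("w1.pkl","rb"));c=cam("wrist",s);im=cv2.imread("pics/w1.png")
g=cv2.cvtColor(im,cv2.COLOR_BGR2GRAY)
# rectify the rim plane z=.075: 4 px/mm-ish -> 0.25 mm/px, x 0.44..0.60 , y .12...30
x0,x1,y0,y1=.44,.62,.12,.30
src=np.float32([proj(c,(x,y,.075)) for x,y in [(x1,y1),(x1,y0),(x0,y0),(x0,y1)]])
H=cv2.getPerspectiveTransform(src,np.float32([(0,0),(600,0),(600,600),(0,600)]))
r=cv2.warpPerspective(im,H,(600,600),flags=cv2.INTER_CUBIC)
for k in range(0,600,100): cv2.line(r,(k,0),(k,6),(0,0,255),1);cv2.line(r,(0,k),(6,k),(0,0,255),1)
cv2.imwrite("pics/rim.png",r)
E
```

```text
(no output)
```

View pics/rim.png

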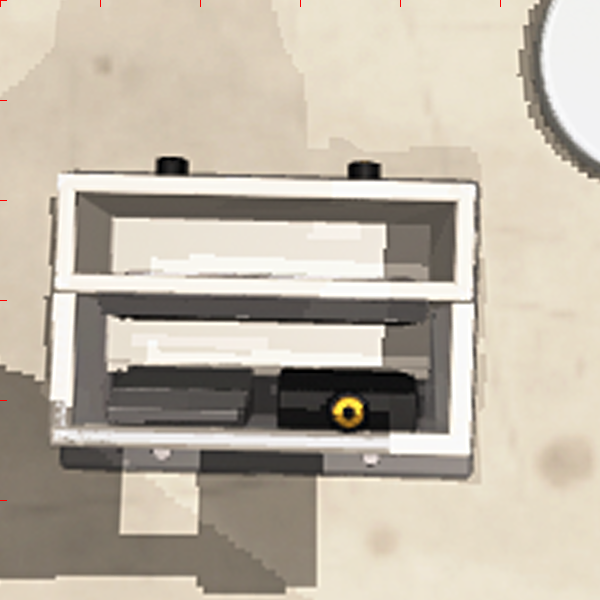

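```bash
python3 - <<'E'
from h import *
c=cam("top"); im=cv2.imread("pics/top0.png")
P=np.array([plane(c,(150+u/3.5,160+v/3.5),.075) for u,v in [(53,106),(181,109),(176,192),(46,190)]])
print(P,P.mean(0))
E
python3 -m inch '[{"hand":0,"slide":[0.5,-6,0],"yaw":0},{"hand":0,"slide":[1,-12,0],"yaw":0},{"hand":0,"slide":[1,-18,0],"yaw":0},{"hand":0,"slide":[1,-24,0],"yaw":0},{"hand":0,"slide":[1,-29,0],"yaw":0},{"hand":0,"slide":[1,-29,0],"yaw":0},{"hand":0,"slide":[1,-29,0],"yaw":0}]'
python3 - <<'E'
from h import *
import pickle
s=sense();im=capture("wrist");cv2.imwrite("pics/w2.png",im);pickle.dump(s,open("w2.pkl","wb"))
print(s["tcp_pos"],s["joints"],s["time_s"])
b=im[:260,100:480]; cv2.imwrite("pics/w2z.png",cv2.resize(b,None,fx=2,fy=2,interpolation=2))
E
```

```text
[[0.5641 0.2776 0.075 ]
 [0.5626 0.1526 0.075 ]
 [0.4808 0.1545 0.075 ]
 [0.4813 0.2804 0.075 ]] [0.5222 0.2163 0.075 ]
time_s: 2.08
tcp_pos: [0.46, -0.0784, 0.2921]
ee_rot: [[1.0, 0.001, -0.0], [0.001, -1.0, 0.0], [-0.0, -0.0, -1.0]]
wrist_force: [0.3, 0.4, 0.1]
gripper_width: 1.001
[ 0.46   -0.0784  0.2921] [ 10.3483   6.4417 -20.7876  -0.0157 -62.769   79.7205] 2.075
```

View pics/w2z.png

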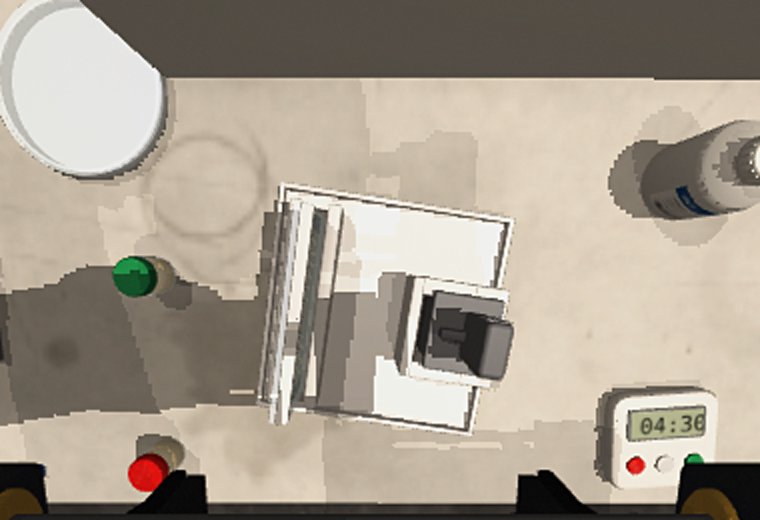

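The tray is rotated about 85°. The cassette's top edge runs from about (300,205) to (280,420) in the zoom, and the wedge tab is near (490,345). The flange's long side points left (+y), so wedge +x ≈ +y world. I'll compute positions.

```bash
python3 - <<'E'
from h import *
import pickle
s=pickle.load(open("w2.pkl","rb"));c=cam("wrist",s);im=cv2.imread("pics/w2.png")
Z=lambda u,v,z: plane(c,(100+u/2,v/2),z)
print("tray corners z=.013",[Z(*p,.013)[:2].round(4) for p in [(283,185),(513,218),(472,434),(262,405)]])
print("cas top",Z(306,200,.104)[:2],Z(281,424,.104)[:2])
print("pocket rim z=.062",[Z(*p,.062)[:2].round(4) for p in [(413,276),(508,290),(492,386),(396,372)]])
print("tab top z=.126", [Z(*p,.126)[:2].round(4) for p in [(490,316),(514,320),(506,380),(475,375)]])
def rect(z,x0,x1,y0,y1,n=600):
    src=np.float32([proj(c,(x,y,z)) for x,y in [(x1,y1),(x1,y0),(x0,y0),(x0,y1)]])
    return cv2.warpPerspective(im,cv2.getPerspectiveTransform(src,np.float32([(0,0),(400,0),(400,n),(0,n)])),(400,n),flags=cv2.INTER_CUBIC)
a=rect(.104,.42,.57,-.09,.01); b=rect(.126,.42,.57,-.19,-.09)
cv2.imwrite("pics/r2.png",np.hstack([a,b]))
E
```

```text
tray corners z=.013 [array([ 0.5699, -0.0326]), array([ 0.5522, -0.1644]), array([ 0.4233, -0.1466]), array([ 0.4417, -0.0158])]
cas top [ 0.5533 -0.0533] [ 0.4534 -0.0395]
pocket rim z=.062 [array([ 0.5206, -0.1036]), array([ 0.5136, -0.1525]), array([ 0.4635, -0.1469]), array([ 0.471 , -0.0957])]
tab top z=.126 [array([ 0.5056, -0.1307]), array([ 0.504 , -0.1408]), array([ 0.4786, -0.139 ]), array([ 0.4808, -0.1256])]
```

View pics/r2.png

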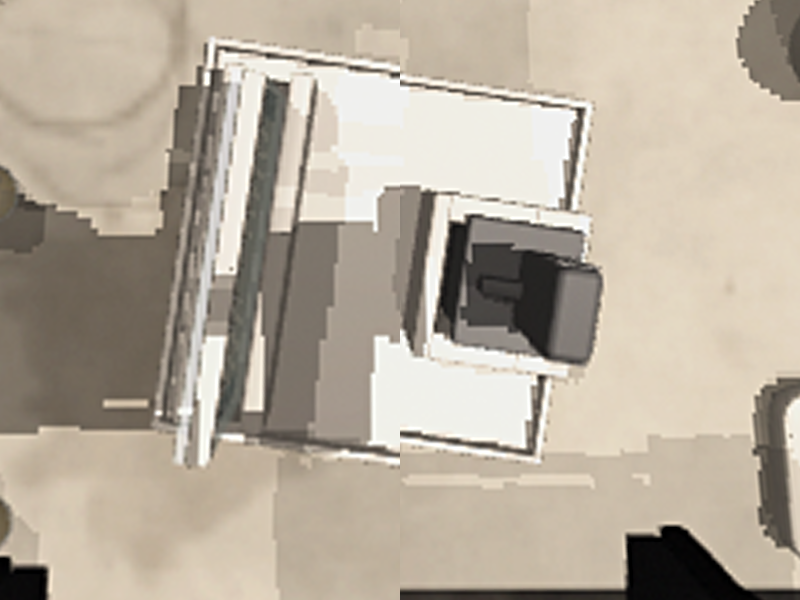

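The rectified view gives a cassette top centre of about (0.503, −0.0455), 9 mm thick and 99 mm long, at an angle of 7.5°. The sizes match and it leans slightly in its slot. The pocket centre is at (0.492, −0.125), which agrees with the tray. Next I'll grip the cassette.

```bash
python3 -m inch '[{"hand":0.45,"slide":[4.3,3.1,-1],"yaw":-0.131},{"hand":0.45,"slide":[4.3,3.1,-5],"yaw":-0.131},{"hand":0.45,"slide":[4.3,3.1,-9],"yaw":-0.131},{"hand":0.45,"slide":[4.3,3.1,-12],"yaw":-0.131},{"hand":0.45,"slide":[4.3,3.1,-14.9],"yaw":-0.131},{"hand":0.45,"slide":[4.3,3.1,-14.9],"yaw":-0.131}]'
python3 -m inch '[{"hand":1,"slide":[0,0,0],"yaw":0},{"hand":1,"slide":[0,0,0],"yaw":0},{"hand":1,"slide":[0,0,0],"yaw":0},{"hand":1,"slide":[0,0,0],"yaw":0},{"hand":1,"slide":[0,0,0],"yaw":0},{"hand":1,"slide":[0,0,0],"yaw":0}]'
```

```text
time_s: 2.88
tcp_pos: [0.5017, -0.0469, 0.1414]
ee_rot: [[0.992, -0.128, -0.005], [-0.128, -0.992, -0.001], [-0.005, 0.002, -1.0]]
wrist_force: [1.0, -1.2, -0.3]
gripper_width: 0.557
time_s: 3.62
tcp_pos: [0.5029, -0.0481, 0.1435]
ee_rot: [[0.991, -0.131, 0.001], [-0.131, -0.991, 0.0], [0.001, -0.001, -1.0]]
wrist_force: [-1.9, 1.3, 2.4]
gripper_width: 0.102
```

It's gripped: the opening is 8.9 mm, which matches the 9 mm thickness. Next I'll lift it, check it in hand, then turn and go over the cell.

```bash
python3 -m inch '[{"hand":1,"slide":[0,0,2],"yaw":0},{"hand":1,"slide":[0,0,5],"yaw":0},{"hand":1,"slide":[0,0,9],"yaw":0},{"hand":1,"slide":[0,2,9],"yaw":-0.1},{"hand":1,"slide":[0,5,9],"yaw":-0.28},{"hand":1,"slide":[0,8,9],"yaw":-0.46},{"hand":1,"slide":[0,11,9],"yaw":-0.64},{"hand":1,"slide":[0.5,14,9],"yaw":-0.82},{"hand":1,"slide":[0.8,17,9],"yaw":-1.0},{"hand":1,"slide":[1,20,9],"yaw":-1.18}]'
python3 -m inch '[{"hand":1,"slide":[0.2,3,0],"yaw":-0.15},{"hand":1,"slide":[0.4,6.9,0],"yaw":-0.291},{"hand":1,"slide":[0.4,6.9,0],"yaw":-0.291},{"hand":1,"slide":[0.4,6.9,0],"yaw":-0.291},{"hand":1,"slide":[0.4,6.9,0],"yaw":-0.291}]'
python3 - <<'E'
from h import *
import pickle
s=sense();im=capture("wrist");cv2.imwrite("pics/w3.png",im);pickle.dump(s,open("w3.pkl","wb"))
print(s["tcp_pos"],s["ee_rot"],s["joints"],s["gripper_width"])
E
```

```text
time_s: 4.88
tcp_pos: [0.5124, 0.1524, 0.2326]
ee_rot: [[0.251, -0.968, -0.001], [-0.968, -0.251, -0.001], [0.0, 0.002, -1.0]]
wrist_force: [0.7, 0.7, -1.4]
gripper_width: 0.105
time_s: 5.5
tcp_pos: [0.5165, 0.2197, 0.233]
ee_rot: [[-0.032, -1.0, -0.001], [-1.0, 0.032, -0.001], [0.001, 0.001, -1.0]]
wrist_force: [-0.6, 0.2, -1.7]
gripper_width: 0.101
[0.5165 0.2197 0.233 ] [[-0.0315 -0.9995 -0.0007]
 [-0.9995  0.0315 -0.0006]
 [ 0.0006  0.0007 -1.    ]] [ 39.5794  18.7868 -13.5481  -0.0015 -57.7185 -41.3849] 0.10085474815255899
```

View pics/w3.png

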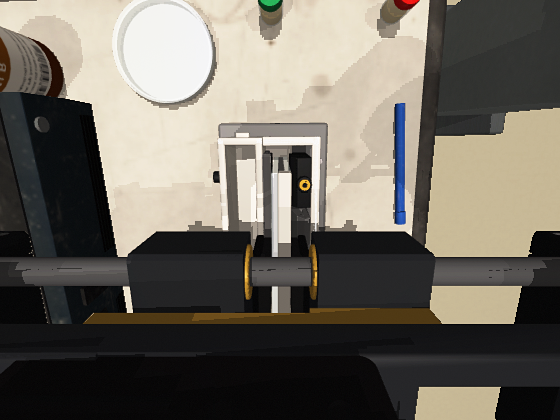

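The picture shows the cassette edge-on over the channel at columns ~272–292, the cell's rim at columns 218–327, and the post socket at (305,185). I'll measure numerically with row profiles.

```bash
python3 - <<'E'
from h import *
import pickle
s=pickle.load(open("w3.pkl","rb"));c=cam("wrist",s);im=cv2.imread("pics/w3.png");g=cv2.cvtColor(im,cv2.COLOR_BGR2GRAY)
for r in (130,141,150,160,164,172,180,190,200): print(r,"from 212:",*g[r,212:334:1])
print("col 245 rows 120..150:",*g[120:150,245]); print("col 315:",*g[120:150,315])
E
```

```text
130 from 212: 218 220 221 223 222 221 129 114 151 166 163 163 164 164 164 164 164 164 164 164 164 165 165 164 129 132 134 135 135 134 134 136 135 135 135 135 135 137 137 137 137 137 138 137 137 136 137 138 137 137 137 137 137 137 137 138 138 138 139 141 139 139 140 139 139 139 140 140 139 140 140 139 140 139 139 141 140 141 141 141 140 140 141 141 141 141 141 141 142 141 141 142 142 141 142 142 142 142 143 143 143 142 143 143 142 143 144 143 143 142 144 144 144 137 105 117 214 207 205 205 203 202
141 from 212: 222 221 221 221 220 209 251 246 246 247 249 239 239 240 240 240 240 240 240 240 241 241 241 241 241 241 241 241 241 241 242 242 242 242 242 243 242 243 243 243 243 244 244 244 243 250 247 249 252 255 120 246 248 246 246 247 245 245 245 245 245 245 245 246 245 245 245 245 245 246 244 244 245 244 244 246 244 245 247 245 244 245 247 247 246 247 246 247 246 246 247 246 248 247 247 247 247 247 247 247 248 248 246 247 247 247 250 247 193 136 140 142 143 125 102 135 210 203 202 202 201 203
150 from 212: 208 209 209 208 206 208 227 236 238 240 243 244 222 83 93 100 100 95 94 94 94 94 9
[... 2694 characters left out ...]
7 208 209 209 173 202 226 227 231 233 219 155 86 86 87 88 92 92 92 91 88 102 235 228 227 226 226 226 226 226 226 226 226 226 227 249 247 247 248 250 182 202 227 227 231 234 220 102 73 77 77 78 76 75 75 121 181 211 220 219 218 185 206 238 239 239 239 239 239 240 240 240 240 244 235 70 7 13 16 16 15 22 27 28 28 27 28 27 28 28 27 27 26 23 46 204 236 230 236 244 247 235 224 121 129 131 130 125 85 105 186 203 196 196 204 209 211 211
col 245 rows 120..150: 228 231 204 94 112 126 139 136 137 136 135 133 144 245 250 248 247 188 238 249 245 242 240 240 193 91 111 113 112 112
col 315: 206 207 167 91 120 141 144 144 143 144 143 143 144 143 142 140 166 251 247 246 248 247 248 249 245 245 245 245 245 245
```

```bash
python3 - <<'E'
from h import *
import pickle
s=pickle.load(open("w3.pkl","rb"));c=cam("wrist",s)
ex=np.array([np.cos(np.radians(-1.8)),np.sin(np.radians(-1.8))]); ey=np.array([-ex[1],ex[0]])
for r,cols in [(150,(217.8,225,255.2,262,311.5,319.8)),(164,(218.2,225.6,255.4,262,311.4,319.6)),(190,(220.6,226.6,256,262.6,311,319)),(200,(220.5,227.2,256,263,310.8,318.7))]:
    print(r,[ (1e3*(plane(c,(u,r),.075)[:2]-s["tcp_pos"][:2])@ex).round(1) for u in cols])
R=s["ee_rot"]
for r in (180,190,200): print("cas",[(1e3*R.T@(plane(c,(u,r),.194)-s["tcp_pos"])).round(1) for u in (270.7,291.3)])
for u,r in [(245,132.5),(245,144),(315,136.5)]: print("cheek y from tcp",1e3*(plane(c,(u,r),.075)[:2]-s["tcp_pos"][:2])@ey)
print(plane(c,(282,169.5),.194)-s["tcp_pos"])
E
```

```text
150 [np.float64(50.3), np.float64(44.5), np.float64(20.3), np.float64(14.9), np.float64(-24.7), np.float64(-31.4)]
164 [np.float64(50.5), np.float64(44.5), np.float64(20.4), np.float64(15.1), np.float64(-24.9), np.float64(-31.6)]
190 [np.float64(49.6), np.float64(44.6), np.float64(20.3), np.float64(14.9), np.float64(-25.1), np.float64(-31.7)]
200 [np.float64(50.1), np.float64(44.5), np.float64(20.5), np.float64(14.7), np.float64(-25.1), np.float64(-31.7)]
cas [array([45.1, -4.5, 39.1]), array([45.1,  4.3, 39.1])]
cas [array([40.7, -4.6, 39.1]), array([40.7,  4.4, 39.1])]
cas [array([36.3, -4.6, 39. ]), array([36.2,  4.4, 39.1])]
cheek y from tcp -64.68605682772971
cheek y from tcp -55.79867388692387
cheek y from tcp -61.60475859130356
[-0.0019 -0.0496 -0.039 ]
```

The cassette is centred in the hand, with tool y ≈ 0. The cell edges put the TCP at cell x ≈ +3.7 and y ≈ 0, and the yaw is aligned. I'll descend now.

```bash
python3 -m inch '[{"hand":1,"slide":[0,0,-2],"yaw":0},{"hand":1,"slide":[0,0,-3.5],"yaw":0},{"hand":1,"slide":[0,0,-5],"yaw":0},{"hand":1,"slide":[0,0,-6.5],"yaw":0},{"hand":1,"slide":[0,0,-7.5],"yaw":0},{"hand":1,"slide":[0,0,-8.2],"yaw":0},{"hand":1,"slide":[0,0,-8.2],"yaw":0}]'
python3 -m inch '[{"hand":1,"slide":[0,0,-0.2],"yaw":0},{"hand":1,"slide":[0,0,-0.4],"yaw":0},{"hand":1,"slide":[0,0,-0.4],"yaw":0}]'
```

```text
time_s: 6.42
tcp_pos: [0.5167, 0.2207, 0.1508]
ee_rot: [[-0.031, -1.0, -0.001], [-1.0, 0.031, -0.001], [0.001, 0.001, -1.0]]
wrist_force: [-1.3, 0.2, -1.4]
gripper_width: 0.101
time_s: 6.8
tcp_pos: [0.517, 0.2209, 0.1476]
ee_rot: [[-0.031, -1.0, 0.001], [-1.0, 0.031, 0.001], [-0.001, -0.001, -1.0]]
wrist_force: [-0.3, 0.4, -0.7]
gripper_width: 0.099
```

```bash
python3 -m inch '[{"hand":1,"slide":[0,0,-0.15],"yaw":0},{"hand":1,"slide":[0.15,0,-0.15],"yaw":0},{"hand":1,"slide":[0.3,0,-0.15],"yaw":0},{"hand":1,"slide":[0.3,0,-0.15],"yaw":0}]'
python3 -m inch '[{"hand":0.7,"slide":[0,0,0],"yaw":0},{"hand":0.7,"slide":[0,0,0],"yaw":0},{"hand":0.7,"slide":[0,0,0],"yaw":0},{"hand":0.7,"slide":[0,0,0],"yaw":0}]'
```

```text
time_s: 7.3
tcp_pos: [0.5189, 0.2208, 0.1475]
ee_rot: [[-0.031, -1.0, -0.001], [-1.0, 0.031, -0.0], [0.0, 0.001, -1.0]]
wrist_force: [-6.3, 1.4, 11.2]
gripper_width: 0.105
time_s: 7.8
tcp_pos: [0.5198, 0.2206, 0.1455]
ee_rot: [[-0.031, -1.0, -0.0], [-1.0, 0.031, -0.0], [0.0, 0.0, -1.0]]
wrist_force: [-0.5, -0.4, -0.2]
gripper_width: 0.298
```

```bash
python3 -m inch '[{"hand":0.7,"slide":[0,0,2],"yaw":0},{"hand":0.7,"slide":[0,0,5],"yaw":0},{"hand":0.7,"slide":[0,0,9],"yaw":0},{"hand":0.7,"slide":[0,-3,13],"yaw":0},{"hand":0.7,"slide":[0,-6,14],"yaw":0},{"hand":0.7,"slide":[0,-6,14],"yaw":0}]'
python3 - <<'E'
from h import *
import pickle
s=sense();im=capture("wrist");cv2.imwrite("pics/w4.png",im);pickle.dump(s,open("w4.pkl","wb"))
cv2.imwrite("pics/w4z.png",cv2.resize(im[110:310,180:380],None,fx=3,fy=3,interpolation=2))
E
```

```text
time_s: 8.55
tcp_pos: [0.5199, 0.1594, 0.287]
ee_rot: [[-0.033, -0.999, 0.002], [-0.999, 0.033, 0.001], [-0.001, -0.002, -1.0]]
wrist_force: [1.4, -0.3, -0.1]
gripper_width: 0.3
```

View pics/w4z.png

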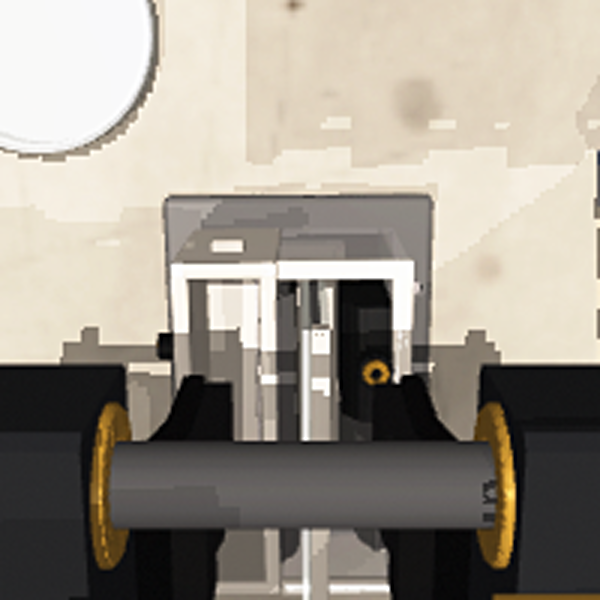

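The cassette stands upright in the channel, with its top edge at zoom columns 302–330 next to the seal, and the hand is clear. I'll check its position and move above the wedge.

```bash
python3 - <<'E'
from h import *
import pickle
s=pickle.load(open("w4.pkl","rb"));c=cam("wrist",s)
ex=np.array([np.cos(np.radians(-1.8)),np.sin(np.radians(-1.8))]); ey=np.array([-ex[1],ex[0]])
o=np.array([.513,.2209])
L=lambda u,v,z:(lambda d:(round(d@ex*1e3,1),round(d@ey*1e3,1)))(plane(c,(180+u/3,110+v/3),z)[:2]-o)
print("back",L(172,320,.075),"sealwall",L(262,320,.075),L(277,320,.075),"front",L(394,320,.075),L(412,320,.075))
print("cas top end",L(302,332,.108),L(330,332,.108), "cheek",L(300,262,.075),L(300,278,.075))
E
python3 -m inch '[{"hand":0.4,"slide":[-1,-5,0],"yaw":-0.05},{"hand":0.4,"slide":[-1.5,-10,0],"yaw":-0.1},{"hand":0.4,"slide":[-2,-15,0],"yaw":-0.1},{"hand":0.4,"slide":[-2.4,-20,0],"yaw":-0.1},{"hand":0.4,"slide":[-2.8,-25,-2],"yaw":-0.1},{"hand":0.4,"slide":[-2.8,-29,-5],"yaw":-0.1},{"hand":0.4,"slide":[-2.8,-29,-5],"yaw":-0.1},{"hand":0.4,"slide":[-2.8,-29,-5],"yaw":-0.1}]'
python3 - <<'E'
from h import *
import pickle
s=sense();im=capture("wrist");cv2.imwrite("pics/w5.png",im);pickle.dump(s,open("w5.pkl","wb"))
print(s["tcp_pos"])
c=cam("wrist",s)
# tab-top plane in the tool's neighbourhood; 0.2 mm/px
P=lambda a,b,z: proj(c,s["tcp_pos"]*[1,1,0]+np.array([a,b,z]))
def rect(z,h=.06):
    src=np.float32([P(*q,z) for q in [(h,h),(h,-h),(-h,-h),(-h,h)]])
    return cv2.warpPerspective(im,cv2.getPerspectiveTransform(src,np.float32([(0,0),(400,0),(400,400),(0,400)])),(400,400),flags=cv2.INTER_CUBIC)
cv2.imwrite("pics/r5.png",np.hstack([rect(.126),rect(.069)]))
E
```

```text
back (np.float64(53.8), np.float64(-41.6)) sealwall (np.float64(23.0), np.float64(-41.6)) (np.float64(17.8), np.float64(-41.6)) front (np.float64(-22.2), np.float64(-41.5)) (np.float64(-28.3), np.float64(-41.5))
cas top end (np.float64(9.2), np.float64(-47.0)) (np.float64(0.7), np.float64(-47.0)) cheek (np.float64(9.9), np.float64(-61.8)) (np.float64(9.9), np.float64(-56.3))
time_s: 9.6
tcp_pos: [0.4923, -0.1288, 0.2354]
ee_rot: [[-0.13, -0.992, -0.0], [-0.992, 0.13, -0.0], [0.0, 0.0, -1.0]]
wrist_force: [0.1, 0.7, 0.4]
gripper_width: 0.597
[ 0.4923 -0.1288  0.2354]
```

View pics/r5.png

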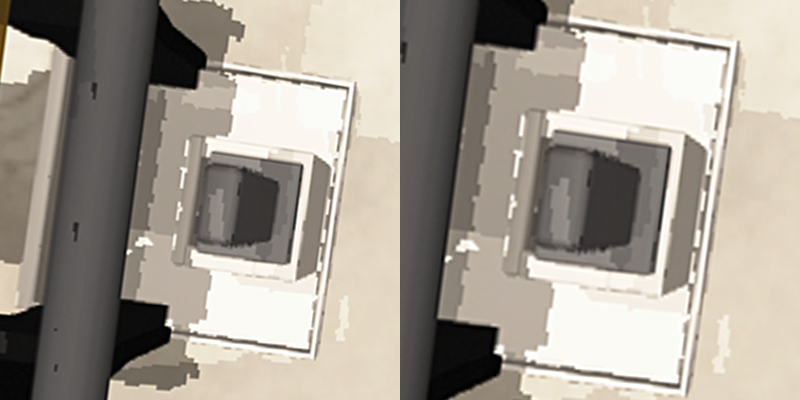

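The tab top is 12 × 25 mm as expected, centred about 6 mm to −y and 1.5 mm to −x of the hand. The flange is longer towards +y, so wedge +x ≈ +y world. Cell edges agree with the frame to 0.3 mm. Next I'll grasp the wedge.

```bash
python3 -m inch '[{"hand":0.4,"slide":[-0.15,-0.6,-2],"yaw":0},{"hand":0.4,"slide":[-0.15,-0.6,-4],"yaw":0},{"hand":0.4,"slide":[-0.15,-0.6,-6],"yaw":0},{"hand":0.4,"slide":[-0.15,-0.6,-7.2],"yaw":0},{"hand":0.4,"slide":[-0.15,-0.6,-7.2],"yaw":0},{"hand":0.4,"slide":[-0.15,-0.6,-7.2],"yaw":0}]'
python3 -m inch '[{"hand":1,"slide":[0,0,0],"yaw":0},{"hand":1,"slide":[0,0,0],"yaw":0},{"hand":1,"slide":[0,0,0],"yaw":0},{"hand":1,"slide":[0,0,0],"yaw":0},{"hand":1,"slide":[0,0,0],"yaw":0}]'
```

```text
time_s: 10.4
tcp_pos: [0.491, -0.135, 0.1646]
ee_rot: [[-0.13, -0.992, 0.002], [-0.992, 0.13, -0.0], [-0.0, -0.002, -1.0]]
wrist_force: [0.4, 0.1, 0.2]
gripper_width: 0.601
time_s: 11.02
tcp_pos: [0.4904, -0.1353, 0.1638]
ee_rot: [[-0.131, -0.991, 0.0], [-0.991, 0.131, -0.0], [0.0, -0.0, -1.0]]
wrist_force: [-0.1, 0.5, 0.5]
gripper_width: 0.275
```

It's gripped at 23.9 mm, matching the tab width. Next I'll lift, turn by −84.3° and go to a point in front of the wide bay.

```bash
python3 -m inch '[{"hand":1,"slide":[0,0,3],"yaw":0},{"hand":1,"slide":[0,0,8],"yaw":0},{"hand":1,"slide":[0,2,12],"yaw":-0.1},{"hand":1,"slide":[-1,6,12],"yaw":-0.27},{"hand":1,"slide":[-2,10,12],"yaw":-0.44},{"hand":1,"slide":[-3,14,12],"yaw":-0.61},{"hand":1,"slide":[-3,18,12],"yaw":-0.78},{"hand":1,"slide":[-3,22,12],"yaw":-0.95},{"hand":1,"slide":[-3,26,12],"yaw":-1.12},{"hand":1,"slide":[-3,30,12],"yaw":-1.29}]'
python3 -m inch '[{"hand":1,"slide":[0,4,0],"yaw":-0.1},{"hand":1,"slide":[0.5,8.3,0],"yaw":-0.181},{"hand":1,"slide":[1,8.3,-2],"yaw":-0.181},{"hand":1,"slide":[2.1,8.3,-3.9],"yaw":-0.181},{"hand":1,"slide":[2.1,8.3,-3.9],"yaw":-0.181},{"hand":1,"slide":[2.1,8.3,-3.9],"yaw":-0.181}]'
python3 - <<'E'
from h import *
import pickle
s=sense();im=capture("wrist");cv2.imwrite("pics/w6.png",im);pickle.dump(s,open("w6.pkl","wb"))
print(s["tcp_pos"],s["joints"])
cv2.imwrite("pics/w6z.png",cv2.resize(im[60:330,100:460],None,fx=2.2,fy=2.2,interpolation=2))
E
```

```text
time_s: 12.28
tcp_pos: [0.4598, 0.1659, 0.2835]
ee_rot: [[-0.99, -0.144, -0.001], [-0.144, 0.99, -0.0], [0.001, -0.0, -1.0]]
wrist_force: [0.4, -0.9, -0.7]
gripper_width: 0.274
time_s: 13.02
tcp_pos: [0.4813, 0.2477, 0.2452]
ee_rot: [[-1.0, 0.031, 0.0], [0.031, 1.0, 0.0], [-0.0, 0.0, -1.0]]
wrist_force: [-0.5, -0.7, -1.3]
gripper_width: 0.268
[0.4813 0.2477 0.2452] [  44.408    16.2199  -15.3844    0.0113  -58.3754 -136.2072]
```

View pics/w6z.png

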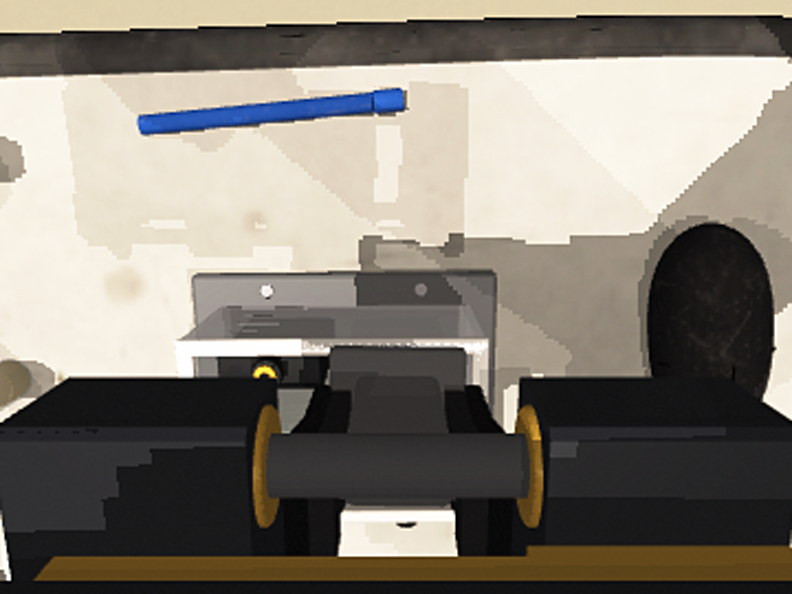

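The picture shows the wedge held over the wide bay: its flange's rear edge is at zoom row 347, columns 330–468, and the post socket is at (264,372), to the left. The front rim line is at row ~340, running from 177 to ~490. I'll convert these.

```bash
python3 - <<'E'
from h import *
import pickle
s=pickle.load(open("w6.pkl","rb"));c=cam("wrist",s);R=s["ee_rot"];t=s["tcp_pos"]
px=lambda u,v:(100+u/2.2,60+v/2.2)
for u,v in [(330,347),(399,347),(468,347)]: print("flange edge tool mm",1e3*R.T@(plane(c,px(u,v),t[2]-.0948)-t))
ex=np.array([np.cos(np.radians(-1.8)),np.sin(np.radians(-1.8))]); ey=np.array([-ex[1],ex[0]])
o=np.array([.513,.2209])
L=lambda u,v,z:(lambda d:(round(d@ex*1e3,1),round(d@ey*1e3,1)))(plane(c,px(u,v),z)[:2]-o)
print("rim",L(177,340,.075),L(490,340,.075),"socket",L(264,372,.085), "foot plate",L(193,273,.008),L(495,273,.008))
g=cv2.cvtColor(cv2.imread("pics/w6.png"),cv2.COLOR_BGR2GRAY)
for col in (200,215,265,281,295): print(col,"rows205..:",*g[205:232,col])
print("row 217 left",*g[217,176:190]," right",*g[217,314:332])
E
```

```text
flange edge tool mm [ 13.4441 -17.9917  94.7926]
flange edge tool mm [13.439   1.8162 94.7953]
flange edge tool mm [13.4339 21.6277 94.7981]
rim (np.float64(-27.7), np.float64(-61.2)) (np.float64(-27.7), np.float64(64.5)) socket (np.float64(-17.5), np.float64(-24.9)) foot plate (np.float64(-43.8), np.float64(-73.1)) (np.float64(-43.8), np.float64(75.4))
200 rows205..: 128 128 129 128 129 129 129 128 127 189 255 255 254 254 254 255 255 36 52 53 52 52 49 49 48 50 31
215 rows205..: 81 93 122 81 85 113 79 81 89 217 255 255 254 254 254 255 255 40 43 44 24 17 52 71 122 163 79
265 rows205..: 100 100 100 100 101 101 100 100 102 152 159 158 68 48 62 68 68 68 68 69 69 69 69 69 56 56 47
281 rows205..: 100 101 100 101 100 101 100 99 104 155 165 223 101 46 59 67 69 68 68 69 70 69 68 69 70 69 50
295 rows205..: 101 100 101 100 101 100 100 98 108 190 219 244 173 40 54 68 68 70 68 69 70 68 68 69 68 69 49
row 217 left 242 242 242 244 255 254 254 254 254 254 254 254 254 254  right 251 252 251 253 255 255 253 245 117 94 78 134 162 159 157 157 157 157
```

The tab is at the TCP within 0.4 mm and the rim agrees with my cell frame to 0.3 mm. Next I'll enter close to the seat, then follow its slope.

```bash
python3 -m inch '[{"hand":1,"slide":[0.64,0,0],"yaw":0},{"hand":1,"slide":[0.64,0,-0.8],"yaw":0},{"hand":1,"slide":[0.64,0,-1.5],"yaw":0},{"hand":1,"slide":[0.64,0,-2.1],"yaw":0},{"hand":1,"slide":[0.7,0,-2.5],"yaw":0},{"hand":1,"slide":[0.79,0,-2.9],"yaw":0},{"hand":1,"slide":[0.87,0,-3.35],"yaw":0},{"hand":1,"slide":[0.87,0,-3.35],"yaw":0}]'
python3 -m inch '[{"hand":1,"slide":[0.06,0,-0.35],"yaw":0},{"hand":1,"slide":[0.12,0,-0.7],"yaw":0},{"hand":1,"slide":[0.18,0,-1],"yaw":0},{"hand":1,"slide":[0.18,0,-1],"yaw":0}]'
```

```text
time_s: 14.08
tcp_pos: [0.4899, 0.2476, 0.2108]
ee_rot: [[-1.0, 0.031, -0.001], [0.031, 1.0, -0.001], [0.001, -0.001, -1.0]]
wrist_force: [-0.2, -0.6, -0.3]
gripper_width: 0.272
time_s: 14.58
tcp_pos: [0.4917, 0.2476, 0.2009]
ee_rot: [[-1.0, 0.031, -0.001], [0.031, 1.0, -0.0], [0.001, -0.0, -1.0]]
wrist_force: [0.5, -0.2, -0.8]
gripper_width: 0.273
```

```bash
python3 -m inch '[{"hand":1,"slide":[0.08,0,-0.4],"yaw":0},{"hand":1,"slide":[0.16,0,-0.8],"yaw":0},{"hand":1,"slide":[0.22,0,-1.1],"yaw":0},{"hand":1,"slide":[0.28,0,-1.4],"yaw":0},{"hand":1,"slide":[0.28,0,-1.4],"yaw":0}]'
python3 -m inch '[{"hand":1,"slide":[0.05,0,-0.3],"yaw":0},{"hand":1,"slide":[0.1,0,-0.6],"yaw":0},{"hand":1,"slide":[0.1,0,-0.6],"yaw":0}]'
```

```text
time_s: 15.2
tcp_pos: [0.4943, 0.2476, 0.1868]
ee_rot: [[-1.0, 0.031, -0.001], [0.031, 1.0, -0.0], [0.001, -0.0, -1.0]]
wrist_force: [-2.6, 0.0, -1.4]
gripper_width: 0.27
time_s: 15.58
tcp_pos: [0.4954, 0.2477, 0.1809]
ee_rot: [[-1.0, 0.031, -0.001], [0.031, 1.0, -0.0], [0.001, -0.0, -1.0]]
wrist_force: [-3.6, -1.0, 0.5]
gripper_width: 0.272
```

```bash
python3 -m inch '[{"hand":1,"slide":[0.04,0,-0.2],"yaw":0},{"hand":1,"slide":[0.07,0,-0.4],"yaw":0},{"hand":1,"slide":[0.07,0,-0.4],"yaw":0}]'
python3 -m inch '[{"hand":1,"slide":[0,0,-0.1],"yaw":0},{"hand":1,"slide":[0,0,-0.2],"yaw":0},{"hand":1,"slide":[0,0,-0.2],"yaw":0}]'
```

```text
time_s: 15.95
tcp_pos: [0.4961, 0.2477, 0.1771]
ee_rot: [[-1.0, 0.031, -0.0], [0.031, 1.0, -0.0], [0.0, -0.0, -1.0]]
wrist_force: [-5.4, -1.1, 2.8]
gripper_width: 0.271
time_s: 16.32
tcp_pos: [0.4966, 0.2477, 0.1766]
ee_rot: [[-1.0, 0.031, 0.001], [0.031, 1.0, -0.0], [-0.001, 0.0, -1.0]]
wrist_force: [-6.5, -2.2, 9.6]
gripper_width: 0.273
```

```bash
python3 -m inch '[{"hand":1,"slide":[0,0,-0.1],"yaw":0},{"hand":1,"slide":[0,0,-0.15],"yaw":0},{"hand":1,"slide":[0,0,-0.15],"yaw":0},{"hand":1,"slide":[0,0,-0.15],"yaw":0},{"hand":1,"slide":[0,0,-0.15],"yaw":0}]'
python3 - <<'E'
from h import *
s=sense();print(s["tcp_pos"],s["wrist_force"],s["moment"],s["gripper_width"],s["time_s"])
w=capture("wrist");sd=capture("side")
a=cv2.resize(w[180:330,150:410],(780,450),interpolation=2)[:, :500]; b=cv2.resize(sd[110:180,255:325],(300,300),interpolation=2)
b=np.vstack([b,np.zeros((150,300,3),np.uint8)]); cv2.imwrite("pics/fin.png",np.hstack([a,b]))
s=sense();print(s["tcp_pos"],s["wrist_force"])
E
```

```text
time_s: 16.95
tcp_pos: [0.497, 0.2477, 0.1765]
ee_rot: [[-1.0, 0.03, 0.003], [0.03, 1.0, 0.0], [-0.003, 0.0, -1.0]]
wrist_force: [-7.2, -1.7, 14.6]
gripper_width: 0.274
[0.497  0.2477 0.1765] [-7.2355 -1.6522 14.6149] [-0.5796  2.1638  0.0029] 0.2744282760452517 16.95
[0.497  0.2477 0.1765] [-6.3518 -1.2994 14.6413]
```

View pics/fin.png

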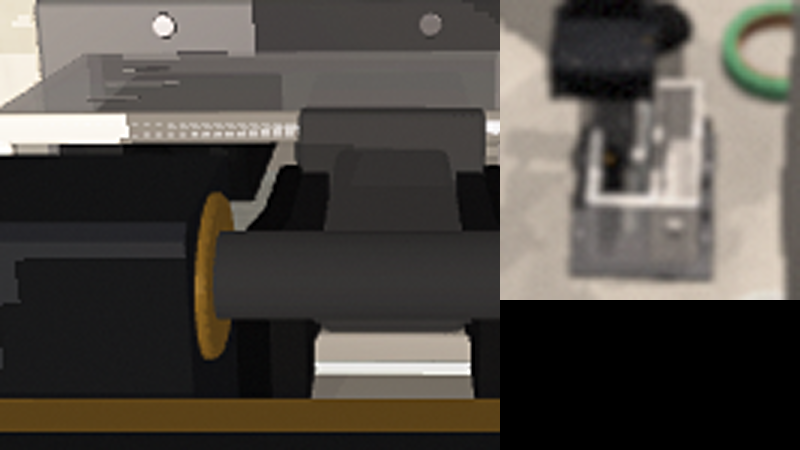

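```bash
python3 -c "
from station import *
print(finish_job()); s=sense(); print(s['time_s'],s['wrist_force'],s['tcp_pos'])"
```

```text
the job is handed in; nothing more can be done
None
the job is handed in; nothing more can be done
```

I stood the cassette on the cell's ledge against the seal and let go of it. I then slid the wedge down the sloped seat in the wide bay (+y side) and handed the job in at about 17 s, still gripping and pushing down. No verdict was reported.

**Last checks:**
- **Wedge:** the TCP stayed at z 0.1765 while the downward push rose from 9.6 to 14.6 N. That is within about 0.3 mm of the height I worked out for the shoulder on the rim. The grip point sits about −13 mm in x from the gap mouth, and the jaws are 23.9 mm apart, matching the tab. The last picture shows the shoulder on the front rim.
- **Cassette:** after release it stood upright in the channel. Its top read about 2 mm short of the seal before the wedge went in.
- **Seal:** I inferred the pressing only from the sideways force (about −7 N) and the wedge reaching its full depth. I did not measure the seal travel or see the cassette flush against it.
- **Other things on the bench:** I never felt contact with any of them, but I did not re-measure their positions at the end.

**Disagreement:** the top camera placed the cell about 4 mm away from where the wrist camera did. I used the wrist camera, whose later views agreed to about 0.3 mm in x and 1–2 mm in y.

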